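# Heft the sugar tins and hold up the full one

## Task

Three identical closed steel sugar tins stand mixed among the other things in the shelf bin; one is full and two have run low, and only their weight tells which. Take them out one at a time and heft them, stand the two lighter ones upright on the steel tray for refilling (set down, not dropped or banged), and finish holding the heaviest one up in the air, upright and still, with its underside about 20 cm above the counter: the job ends with it still in the gripper. Keep the tins upright throughout, and leave the spice box, the cumin jar, the grinder and the scoop standing where they are.

Things in the scene. Friction and masses are not known exactly. Their poses are not given: they have to be found in the camera images.
- tin_a: one of 3 identical closed steel tins, upright in the bin at any yaw: cylinder 58 mm across, 112 tall over its flat lid. They weigh 0.17-0.48 kg; the heaviest has at least 0.12 kg over each other one. Lid clip: latch stands out 5 mm at the tin's +x (55-95 mm up, 18 wide), hinge 3 mm at -x (80-107 mm up, 20 wide); the clean sides to grip are +y and -y. Origin: centre of underside, z up
- tin_b: one of 3 identical closed steel tins, upright in the bin at any yaw: cylinder 58 mm across, 112 tall over its flat lid. They weigh 0.17-0.48 kg; the heaviest has at least 0.12 kg over each other one. Lid clip: latch stands out 5 mm at the tin's +x (55-95 mm up, 18 wide), hinge 3 mm at -x (80-107 mm up, 20 wide); the clean sides to grip are +y and -y. Origin: centre of underside, z up
- tin_c: one of 3 identical closed steel tins, upright in the bin at any yaw: cylinder 58 mm across, 112 tall over its flat lid. They weigh 0.17-0.48 kg; the heaviest has at least 0.12 kg over each other one. Lid clip: latch stands out 5 mm at the tin's +x (55-95 mm up, 18 wide), hinge 3 mm at -x (80-107 mm up, 20 wide); the clean sides to grip are +y and -y. Origin: centre of underside, z up
- bin: fixed open bin of teal lacquered MDF, 263 x 388 mm outside (its x, y), 66 high, walls and floor 9 thick, dark finger slots in the long sides. Origin: centre of underside, on the counter (z = 0); contents stand on its floor 9 mm above that, mixed over 2 rows of 3 places 125 mm apart, each within 9 mm of its place in x and y
- tray: fixed shallow stainless tray on the counter, empty at the start, 300 x 150 mm outside (its x and y axes), rim 16 mm high, walls and floor 4 mm thick, so room for three tins in a row along its x. Origin: centre of its underside; tins stand on its floor 4 mm above the origin
- dabba: bystander in the bin: round closed steel spice box 94 mm in diameter, 55 mm tall, 0.3 kg; origin: centre of its underside
- cumin_jar: bystander in the bin: blue glazed ceramic jar with a cork lid, 66 mm in diameter, 88 mm tall, 0.32 kg; origin: centre of its underside
- grinder: bystander in the bin: plastic spice grinder, olive body with black head, 52 mm in diameter, 108 mm tall, 0.16 kg; origin: centre of its underside
- scoop: bystander on the counter beyond the bin and the tray: bamboo scoop, round cup 52 mm in diameter and 22 mm tall with a handle 95 mm long to its -x; origin: centre of the cup's underside
There are look-alikes about, which are no part of the job. What is shaped like the tin_a but orange or yellow is not meant. What is shaped like the tin_c but yellow is not meant.

How it is judged:
On the way, in this order (a step that is already met when the one before it is completed fails the run):
1. a first tin is lifted clear of the bin (height (world z) of any of tin_a, tin_b, tin_c above 0.075 m), for 0.1 s.
2. the two lighter tins stand upright on the tray, let go (((x of tin_b in the frame of tray between -0.125 and 0.125 m and y of tin_b in the frame of tray between -0.052 and 0.052 m and z of each of tin_b, tin_c in the frame of tray below 0.009 m and angle between each of tin_b, tin_c's own z axis and vertical below 0.08 rad and linear speed of each of tin_b, tin_c below 0.03 m/s and contact force between the fingers and tin_b below 0.1 N and contact force between tin_b and tray between 0.5 and 3.3 N and x of tin_c in the frame of tray between -0.125 and 0.125 m and y of tin_c in the frame of tray between -0.052 and 0.052 m and contact force between the fingers and tin_c below 0.1 N and contact force between tin_c and tray between 0.5 and 3.3 N) or (x of tin_a in the frame of tray between -0.125 and 0.125 m and y of tin_a in the frame of tray between -0.052 and 0.052 m and z of each of tin_a, tin_c in the frame of tray below 0.009 m and angle between each of tin_a, tin_c's own z axis and vertical below 0.08 rad and linear speed of each of tin_a, tin_c below 0.03 m/s and contact force between the fingers and tin_a below 0.1 N and contact force between tin_a and tray between 0.5 and 3.3 N and x of tin_c in the frame of tray between -0.125 and 0.125 m and y of tin_c in the frame of tray between -0.052 and 0.052 m and contact force between the fingers and tin_c below 0.1 N and contact force between tin_c and tray between 0.5 and 3.3 N) or (x of tin_a in the frame of tray between -0.125 and 0.125 m and y of tin_a in the frame of tray between -0.052 and 0.052 m and z of each of tin_a, tin_b in the frame of tray below 0.009 m and angle between each of tin_a, tin_b's own z axis and vertical below 0.08 rad and linear speed of each of tin_a, tin_b below 0.03 m/s and contact force between the fingers and tin_a below 0.1 N and contact force between tin_a and tray between 0.5 and 3.3 N and x of tin_b in the frame of tray between -0.125 and 0.125 m and y of tin_b in the frame of tray between -0.052 and 0.052 m and contact force between the fingers and tin_b below 0.1 N and contact force between tin_b and tray between 0.5 and 3.3 N))), for 0.2 s.
At the end, for the whole second after the job is handed in: Heaviest tin gripped (over 2 N), within 0.2 rad of upright, still, underside over 0.16 m above the counter, nothing else touching it; the two lighter ones (each presses under 3.3 N on the tray) upright (0.08 rad), still, let go, on the tray's floor, within 125 mm along and 52 across of its centre ((((height (world z) of tin_a above 0.16 m and angle between tin_a's own z axis and vertical below 0.2 rad and linear speed of tin_a below 0.04 m/s and contact force between the fingers and tin_a above 2 N and contact force between tin_a and bin below 0.1 N and contact force between tin_a and tray below 0.1 N and contact force between tin_a and tin_b below 0.1 N and contact force between tin_a and tin_c below 0.1 N) and (x of tin_b in the frame of tray between -0.125 and 0.125 m and y of tin_b in the frame of tray between -0.052 and 0.052 m and z of each of tin_b, tin_c in the frame of tray below 0.009 m and angle between each of tin_b, tin_c's own z axis and vertical below 0.08 rad and linear speed of each of tin_b, tin_c below 0.03 m/s and contact force between the fingers and tin_b below 0.1 N and contact force between tin_b and tray between 0.5 and 3.3 N and x of tin_c in the frame of tray between -0.125 and 0.125 m and y of tin_c in the frame of tray between -0.052 and 0.052 m and contact force between the fingers and tin_c below 0.1 N and contact force between tin_c and tray between 0.5 and 3.3 N)) or ((height (world z) of tin_b above 0.16 m and angle between tin_b's own z axis and vertical below 0.2 rad and linear speed of tin_b below 0.04 m/s and contact force between the fingers and tin_b above 2 N and contact force between tin_b and bin below 0.1 N and contact force between tin_b and tray below 0.1 N and contact force between tin_b and tin_a below 0.1 N and contact force between tin_b and tin_c below 0.1 N) and (x of tin_a in the frame of tray between -0.125 and 0.125 m and y of tin_a in the frame of tray between -0.052 and 0.052 m and z of each of tin_a, tin_c in the frame of tray below 0.009 m and angle between each of tin_a, tin_c's own z axis and vertical below 0.08 rad and linear speed of each of tin_a, tin_c below 0.03 m/s and contact force between the fingers and tin_a below 0.1 N and contact force between tin_a and tray between 0.5 and 3.3 N and x of tin_c in the frame of tray between -0.125 and 0.125 m and y of tin_c in the frame of tray between -0.052 and 0.052 m and contact force between the fingers and tin_c below 0.1 N and contact force between tin_c and tray between 0.5 and 3.3 N)) or ((height (world z) of tin_c above 0.16 m and angle between tin_c's own z axis and vertical below 0.2 rad and linear speed of tin_c below 0.04 m/s and contact force between the fingers and tin_c above 2 N and contact force between tin_c and bin below 0.1 N and contact force between tin_c and tray below 0.1 N and contact force between tin_c and tin_a below 0.1 N and contact force between tin_c and tin_b below 0.1 N) and (x of tin_a in the frame of tray between -0.125 and 0.125 m and y of tin_a in the frame of tray between -0.052 and 0.052 m and z of each of tin_a, tin_b in the frame of tray below 0.009 m and angle between each of tin_a, tin_b's own z axis and vertical below 0.08 rad and linear speed of each of tin_a, tin_b below 0.03 m/s and contact force between the fingers and tin_a below 0.1 N and contact force between tin_a and tray between 0.5 and 3.3 N and x of tin_b in the frame of tray between -0.125 and 0.125 m and y of tin_b in the frame of tray between -0.052 and 0.052 m and contact force between the fingers and tin_b below 0.1 N and contact force between tin_b and tray between 0.5 and 3.3 N)))); the arm keeps its last pose, push and grip.
It fails at once if a tin is let go in the air (dropped or thrown) ((height (world z) of tin_a above 0.022 m and contact force between the fingers and tin_a below 0.05 N and contact force between tin_a and bin below 0.05 N and contact force between tin_a and tray below 0.05 N) or (height (world z) of tin_b above 0.022 m and contact force between the fingers and tin_b below 0.05 N and contact force between tin_b and bin below 0.05 N and contact force between tin_b and tray below 0.05 N) or (height (world z) of tin_c above 0.022 m and contact force between the fingers and tin_c below 0.05 N and contact force between tin_c and bin below 0.05 N and contact force between tin_c and tray below 0.05 N)).
It fails at once if a tin is tipped over by more than about 35 degrees (angle between any of tin_a, tin_b, tin_c's own z axis and vertical above 0.6 rad).
It fails at once if a tin is banged down: it strikes the tray or the bin at over 0.4 m/s ((linear speed of tin_a above 0.4 m/s and contact force between tin_a and tray above 1 N) or (linear speed of tin_a above 0.4 m/s and contact force between tin_a and bin above 1 N) or (linear speed of tin_b above 0.4 m/s and contact force between tin_b and tray above 1 N) or (linear speed of tin_b above 0.4 m/s and contact force between tin_b and bin above 1 N) or (linear speed of tin_c above 0.4 m/s and contact force between tin_c and tray above 1 N) or (linear speed of tin_c above 0.4 m/s and contact force between tin_c and bin above 1 N)).
It fails at once if the spice box, cumin jar, grinder or scoop is shifted by more than 3 cm or tipped over (distance of any of dabba, cumin_jar, grinder, scoop from where it was at the start of the episode above 0.03 m or angle between any of dabba, cumin_jar, grinder, scoop's own z axis and vertical above 0.35 rad).
It also fails if it takes over 72 s, if anything falls off the work surface, if the arm or the gripper's body presses on something with over 40 N, if the wrist force passes 120 N, or if a joint passes its speed limit or range.

## Robot

A 6-joint arm with a two-finger parallel gripper is mounted at the origin on the work surface. World frame = base frame: x ahead of the robot, y to its left, z up, the work surface at z = 0. Lengths are in m, angles in rad, forces in N, time in s.
With the tool pointing down it reaches from about 0.375 to 0.9 m from the base axis. Payload 3.1 kg.
Tool frame: the origin (TCP) lies at the very end of the fingers, on their centre line; the grasp point (between the pads) lies 19 mm behind it (grip_depth is the distance from the TCP to the grasp point, in m); z points along the fingers, y is the line along which they close (so a half turn about z gives the same grasp; the last joint's range is limited). The gripper opens to 85 mm and grips with 20 to 120 N. Pads are 22 mm wide; open, the fingers measure 114 mm over their backs; the gripper's body (76 mm by 85 mm) begins 54 mm behind the grasp point. The pads swing forward as they close: fully open they stand 13 mm farther back than shut.
Start: joints at [-1.385, 0.527, 1.433, -0, 1.181, -0.178], TCP at [0.222, -0.584, 0.2] pointing down, gripper open.
Joint ranges: [-3.08, 3.08], [-0.75, 2.2], [0.22, 2.44], [-1.43, 4.57], [0, 2.65], [-2.85, 2.85]. Speed limits (rad/s): [2.79, 2.79, 3.14, 3.14, 3.14, 3.14].

## Interface

Orientations are given as a unit quaternion [x, y, z, w].
In Python, from station import * gives the robot as it stands.
- The arm moves only by the tool apply_moves, never from a script. Its argument "plan" is a list of rows, each a list of 7 numbers: the shift along the tool's x, y, z in m, then the turn, a rotation vector about the tool's x, y, z in rad, then the gripper command: -1 is fully open, 1 is shut, values between are in proportion. In form: [[dx, dy, dz, wx, wy, wz, jaw], ...]. A call has 1 to 8 rows; each row shifts and turns the commanded pose from where the row before left it, along the tool's axes as they then stand; what a row does not reach is not made up. A row lasts 1/8 s, in which the tool goes at most 62.5 mm and 10.7 degrees, less where a joint would pass 70% of its speed; a pose out of reach is approached as far as the arm can. A call is refused whole if a number of a shift passes 0.0625 or a number of a turn 0.188, either way. A call with a gripper value outside its range is refused whole. The fingers move at their own pace and stop on an object; "force" is the grip in N (left out, the last holds). Time passes only in rows, so rows that do not move let the fingers close. It gives the time, the measured TCP pose, the force, the opening and the grip force at its end, in the units of the state.
- sense(): the state, without advancing time (a new reading comes with each control period).
- snapshot(name): name is "side" or "top"; returns the picture (384x512x3 uint8, red, green, blue); there is no depth.
- calibration(name): a dict with "camera_matrix" (3x3 intrinsics, pixels), "R" (3x3) and "t" (3): a world point X has camera coordinates R X + t. Camera axes: x right, y down, z forward; pixel columns grow to the right and rows downward; lengths in m; the calibration is good to about 2 mm. A picture is of the moment at which its call begins. calibration takes no time and is no camera call.
- sign_off(): hands the job in; it is judged then, once.
The state is a dict: "t": time; "q": joint angles; "qd": joint speeds; "tau": joint torques, N m; "tcp_pos": TCP position; "tool_rot": TCP orientation; "force": force on the tool from outside, world axes, zero at the start; "ft_torque": the same for the moment, N m; "finger_gap": opening from 0.0 (shut) to 1.0 (fully open); "gripper_force": force on a finger pad.
Only numpy, scipy, OpenCV 4.12 (cv2) and the standard library are available. Lean on these libraries where they do the work, as an engineer would, in place of code of your own. Each camera call takes 0.05 s, during which the arm holds its last target. There are 200 camera calls.

## Working session

There is one attempt and no reset: what is moved stays moved. The work goes in short steps, Python scripts to look and compute and a tool call to move; the robot and the scene stay as the last step left them, time stands still between calls to the robot, and variables do not carry over. Pictures are saved under pics/ and viewed, at most 10 in all, crops included, and the job is handed in when it is done.

Besides the shell and the picture viewer there is one more tool, called after ">>>" by a JSON object that holds its "name" and its "arguments". apply_moves: Moves the arm, as the interface text tells. Its arguments: {"type":"object","properties":{"plan":{"type":"array"},"force":{"type":"number"}},"required":["plan"]}

```bash
mkdir -p pics; ls
python3 - <<'E'
from station import *
import cv2,numpy as np
for n in("top","side"):
    cv2.imwrite(f"pics/{n}0.png",snapshot(n)[:,:,::-1])
    c=calibration(n);print(n,np.round(c["camera_matrix"],1).tolist(),np.round(c["R"],3).tolist(),np.round(c["t"],3).tolist(), np.round(-np.array(c["R"]).T@c["t"],3))
s=sense();print(s)
E
```

```text
pics
top [[421.6, 0.0, 253.6], [0.0, 421.6, 195.1], [0.0, 0.0, 1.0]] [[0.02, -1.0, 0.001], [-0.988, -0.02, -0.156], [0.156, 0.002, -0.988]] [0.001, 0.552, 0.839] [0.415 0.011 0.915]
side [[394.6, 0.0, 249.4], [0.0, 394.6, 189.3], [0.0, 0.0, 1.0]] [[0.951, -0.31, 0.003], [-0.205, -0.634, -0.746], [0.233, 0.708, -0.666]] [-0.525, 0.153, 0.725] [ 0.361 -0.579  0.598]
{'t': 0.1, 'q': array([-1.38548708e+00,  5.28388124e-01,  1.43378009e+00, -4.54678016e-06,
        1.18138378e+00, -1.78482740e-01]), 'qd': array([ 0.00010247,  0.00051554, -0.00381597, -0.00021089, -0.00079199,
       -0.00093713]), 'tau': array([-3.03116140e-04, -4.43304062e+01, -1.78587109e+01, -1.80285870e-04,
        3.97506170e-03,  7.65572565e-06]), 'tcp_pos': array([ 0.22229254, -0.58338038,  0.19872047]), 'tool_rot': array([ 9.83501857e-01,  1.80895375e-01, -5.44617554e-06, -9.79655124e-04]), 'force': array([ 0.40607247, -0.27166389, -0.67239284]), 'ft_torque': array([-0.01801368,  0.01913316,  0.05014137]), 'gripper_force': 0.0, 'finger_gap': 0.9990807119963747}
```

View pics/top0.png

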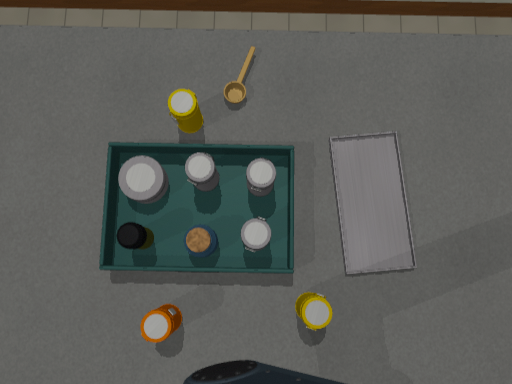

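View pics/side0.png

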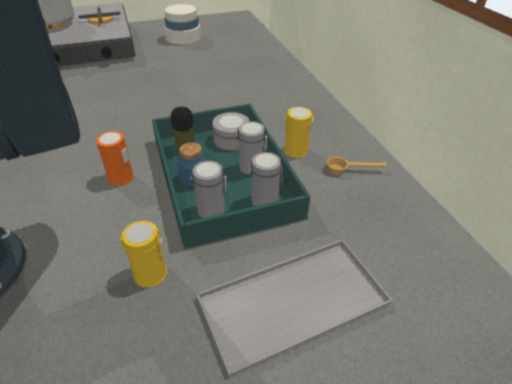

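Top view: steel tins have lids at (200,167), (261,173) and (256,234). Look-alikes are yellow at (183,102) and (316,312), and orange at (157,326). The dabba is at (142,180), grinder (132,236), jar (200,240), scoop (235,92) and tray (372,203). The three grey tins inside the bin fit the description. I'll check them in an enlarged crop and measure.

```bash
cat > h.py <<'E'
from station import *
import cv2,numpy as np
def ray(n,px,z):
    c=calibration(n);R=np.array(c["R"]);t=np.array(c["t"])
    p=cv2.undistortPoints(np.array([[px]],float),np.array(c["camera_matrix"]),None)[0,0]
    d=R.T@[p[0],p[1],1];o=-R.T@t
    return o+d*(z-o[2])/d[2]
def proj(n,X):
    c=calibration(n);p=np.array(c["camera_matrix"])@(np.array(c["R"])@X+np.array(c["t"]));return p[:2]/p[2]
E
python3 - <<'E'
from h import *
im=cv2.imread("pics/top0.png");hsv=cv2.cvtColor(im,cv2.COLOR_BGR2HSV)
m=((hsv[...,2]>150)&(hsv[...,1]<50)).astype(np.uint8)
m[:140]=0;m[275:]=0;m[:,300:]=0
n,l,st,ce=cv2.connectedComponentsWithStats(m)
for i in range(1,n):
    if st[i,4]>60:
        cn=cv2.findContours((l==i).astype(np.uint8),0,2)[0][0];e=cv2.minEnclosingCircle(cn)
        print(st[i].tolist(),ce[i].round(1),np.round(e[0],1),round(e[1],1),ray("top",ce[i],.121).round(4))
g=cv2.resize(im[140:275,160:295],None,fx=4.4,fy=4.4,interpolation=cv2.INTER_CUBIC)
cv2.imwrite("pics/c1.png",g)
# tray
t=((hsv[...,2]>95)&(hsv[...,1]<40)).astype(np.uint8);t[:,:325]=0;t[:120]=0;t[285:]=0;t[:,420:]=0
cn=max(cv2.findContours(cv2.morphologyEx(t,cv2.MORPH_CLOSE,np.ones((5,5))),0,2)[0],key=cv2.contourArea)
b=cv2.boxPoints(cv2.minAreaRect(cn));print(b)
P=np.array([ray("top",p,.016) for p in b]);print(P.round(4),P.mean(0),[np.linalg.norm(P[i]-P[i-1]).round(3) for i in range(4)])
# bin
d=((hsv[...,0]>75)&(hsv[...,0]<100)&(hsv[...,1]>90)).astype(np.uint8)
cn=max(cv2.findContours(d,0,2)[0],key=cv2.contourArea)
b=cv2.boxPoints(cv2.minAreaRect(cn));print(b)
P=np.array([ray("top",p,.066) for p in b]);print(P.round(4),P.mean(0),[np.linalg.norm(P[i]-P[i-1]).round(3) for i in range(4)])
for nme,p,z in(("dabba",(142,178),.055+.009),("jar",(198,239),.097),("grinder",(131,235),.117)):print(nme,ray("top",p,z).round(3))
E
```

```text
[188, 156, 23, 22, 395] [199.  166.4] [199.  166.3] 11.3 [0.5936 0.1184 0.121 ]
[250, 161, 22, 23, 395] [260.6 172. ] [260.6 172.1] 11.2 [ 5.849e-01 -5.000e-04  1.210e-01]
[126, 164, 29, 28, 637] [140.1 177.1] [140.4 177.3] 14.6 [0.5701 0.2306 0.121 ]
[244, 222, 23, 23, 412] [255.4 233.1] [255.3 233.1] 11.5 [0.4675 0.0073 0.121 ]
[[325. 120.]
 [419. 120.]
 [419. 280.]
 [325. 280.]]
[[ 0.7283 -0.1428  0.016 ]
 [ 0.7326 -0.3517  0.016 ]
 [ 0.3835 -0.3374  0.016 ]
 [ 0.3795 -0.1407  0.016 ]] [ 0.55596418 -0.2431423   0.016     ] [np.float64(0.349), np.float64(0.209), np.float64(0.349), np.float64(0.197)]
[[ 99.69865 269.27222]
 [102.05689 141.927  ]
 [294.67606 145.49402]
 [292.3178  272.83923]]
[[ 0.3933  0.3142  0.066 ]
 [ 0.6537  0.3293  0.066 ]
 [ 0.6544 -0.071   0.066 ]
 [ 0.3941 -0.0676  0.066 ]] [0.52387429 0.12623802 0.066     ] [np.float64(0.382), np.float64(0.261), np.float64(0.4), np.float64(0.26)]
dabba [0.58  0.242 0.064]
jar [0.455 0.118 0.097]
grinder [0.459 0.242 0.117]
```

View pics/c1.png

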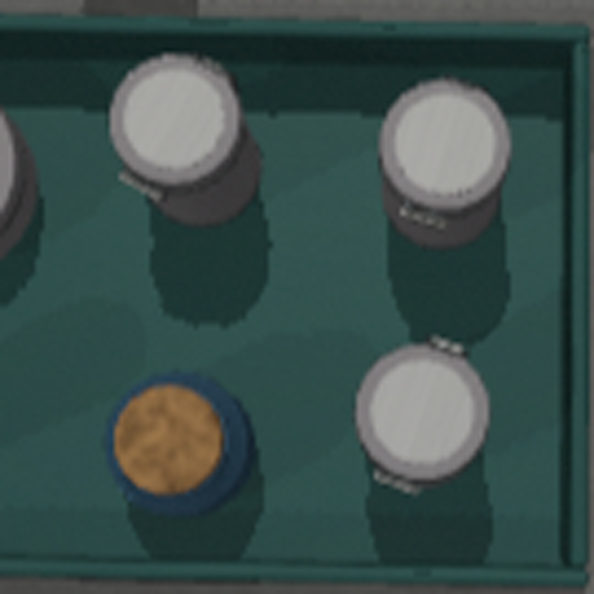

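```bash
cat >> h.py <<'E'
from scipy.spatial.transform import Rotation as Ro
def state():
    ss=[sense()]
    for _ in range(3): snapshot("top"); ss.append(sense())
    s=ss[-1];R=Ro.from_quat(s["tool_rot"]);m=R.as_matrix()
    print("t",round(s["t"],2),"tcp",s["tcp_pos"].round(4),"yawy",np.degrees(np.arctan2(m[1,1],m[0,1])).round(1),"tilt",np.degrees(np.arccos(-m[2,2])).round(2),"F",np.mean([q["force"] for q in ss],0).round(2),"gap",round(s["finger_gap"],3),"g",round(s["gripper_force"],1),"q6",s["q"][5].round(2))
    return s["tcp_pos"],R
def rows(p,R,q,yaw,n):
    """rows from pose p,R to q with tool y at yaw deg in n steps"""
    m=R.as_matrix();y=np.degrees(np.arctan2(m[1,1],m[0,1]))
    d=np.radians((yaw-y+180)%360-180)/n
    Rt=Ro.from_euler("z",y+90,degrees=True)*Ro.from_euler("x",180,degrees=True)
    w0=(R.inv()*Rt).as_rotvec() # untilt
    c=np.array(p,float)
    for i in range(n):
        dv=(np.array(q)-c)/(n-i)
        s=np.round(R.inv().apply(dv),3);w=np.array([w0[0]/n,w0[1]/n,-d]).round(3)
        print([*map(float,s),*map(float,w)])
        c=c+R.apply(s);R=R*Ro.from_rotvec(w)
    print("end",c.round(4))
E
python3 - <<'E'
from h import *
c=np.array([(331,138),(396,132),(413,267),(347,274)],float)
P=np.array([ray("top",p,.016) for p in c]);print(P.round(3).tolist(),P.mean(0).round(3))
c=np.array([(199,297),(342,246),(388,298),(231,362)],float)
P=np.array([ray("side",p,.016) for p in c]);print(P.round(3).tolist(),P.mean(0).round(3))
ct=np.array([(199,166.4),(260.6,172),(255.4,233.1)])
for i,px in((0,(140,187)),(1,(424,216)),(2,(397,483)),(2,(447,345))):
  o=ray("top",ct[i],.121)
  for z in(.104,.116):
    d=ray("top",np.array(px)/4.4+[160,140],z)-o;print(i,z,np.degrees(np.arctan2(d[1],d[0])).round(),np.hypot(*d[:2]).round(4))
p,R=state();rows(p,R,[.5849,-.0005,.20],55,12)
E
```

```text
[[0.687, -0.156, 0.016], [0.704, -0.3, 0.016], [0.41, -0.326, 0.016], [0.393, -0.187, 0.016]] [ 0.548 -0.242  0.016]
[[0.399, -0.194, 0.016], [0.683, -0.169, 0.016], [0.703, -0.295, 0.016], [0.419, -0.318, 0.016]] [ 0.551 -0.244  0.016]
0 0.104 152.0 0.0324
0 0.116 157.0 0.0336
1 0.104 166.0 0.0315
1 0.116 167.0 0.0335
2 0.104 163.0 0.0321
2 0.116 164.0 0.0324
2 0.104 -21.0 0.0318
2 0.116 -22.0 0.0306
t 0.25 tcp [ 0.2224 -0.5837  0.1991] yawy -69.2 tilt 0.06 F [ 0.08 -0.04 -0.1 ] gap 1.002 g 0.0 q6 -0.18
[0.046, -0.035, -0.0, -0.0, -0.0, -0.181]
[0.051, -0.026, -0.0, -0.0, -0.0, -0.181]
[0.055, -0.016, -0.0, -0.0, -0.0, -0.181]
[0.057, -0.006, -0.0, -0.0, -0.0, -0.181]
[0.057, 0.004, -0.0, -0.0, -0.0, -0.181]
[0.055, 0.014, -0.0, -0.0, -0.0, -0.181]
[0.052, 0.024, -0.0, -0.0, -0.0, -0.181]
[0.047, 0.033, -0.0, -0.0, -0.0, -0.181]
[0.04, 0.041, -0.0, -0.0, -0.0, -0.181]
[0.032, 0.047, -0.0, -0.0, -0.0, -0.181]
[0.023, 0.053, -0.0, -0.0, -0.0, -0.181]
[0.012, 0.055, -0.0, -0.0, -0.0, -0.181]
end [ 0.5851 -0.0009  0.1997]
```

>>> {"name": "apply_moves", "arguments": {"plan": [[0.046, -0.035, 0, 0, 0, -0.181, -1], [0.051, -0.026, 0, 0, 0, -0.181, -1], [0.055, -0.016, 0, 0, 0, -0.181, -1], [0.057, -0.006, 0, 0, 0, -0.181, -1], [0.057, 0.004, 0, 0, 0, -0.181, -1], [0.055, 0.014, 0, 0, 0, -0.181, -1], [0.052, 0.024, 0, 0, 0, -0.181, -1], [0.047, 0.033, 0, 0, 0, -0.181, -1]], "force": 40}}

```text
t: 1.25
tcp_pos: [0.4649, -0.1932, 0.1998]
tool_rot: [0.615, 0.789, 0.0, 0.0]
force: [1.3, -0.9, -0.2]
finger_gap: 0.999
gripper_force: 0.0
```

>>> {"name": "apply_moves", "arguments": {"plan": [[0.04, 0.041, 0, 0, 0, -0.181, -1], [0.032, 0.047, 0, 0, 0, -0.181, -1], [0.023, 0.053, 0, 0, 0, -0.181, -1], [0.012, 0.055, 0, 0, 0, -0.181, -0.8], [0, 0, 0, 0, 0, 0, -0.7], [0, 0, 0, 0, 0, 0, -0.7]]}}

```text
t: 2.0
tcp_pos: [0.5845, -0.0013, 0.1993]
tool_rot: [0.298, 0.954, -0.0, -0.0]
force: [-0.1, 0.2, 0.3]
finger_gap: 0.852
gripper_force: 0.0
```

Run:
```python
from h import *
p,R=state();rows(p,R,[.5849,-.0005,.15],55,2)
```

```text
t 2.15 tcp [ 0.5844 -0.0025  0.1996] yawy 55.2 tilt 0.04 F [-0.01  0.06  0.25] gap 0.851 g 0.0 q6 -1.16
[0.0, 0.001, 0.025, -0.0, -0.0, 0.001]
[0.001, 0.001, 0.025, -0.0, -0.0, 0.001]
end [ 5.847e-01 -3.000e-04  1.495e-01]
```

>>> {"name": "apply_moves", "arguments": {"plan": [[0, 0.002, 0.03, 0, 0, 0, -0.7], [0, 0, 0.03, 0, 0, 0, -0.7], [0, 0, 0.03, 0, 0, 0, -0.7], [0, 0, 0.025, 0, 0, 0, -0.7], [0, 0, 0.015, 0, 0, 0, -0.7], [0, 0, 0.01, 0, 0, 0, -0.7], [0, 0, 0, 0, 0, 0, 0], [0, 0, 0, 0, 0, 0, 1]]}}

```text
t: 3.15
tcp_pos: [0.5863, 0.0003, 0.0599]
tool_rot: [0.298, 0.954, 0.0, 0.0]
force: [0.5, -0.4, -4.0]
finger_gap: 0.668
gripper_force: 43.4
```

>>> {"name": "apply_moves", "arguments": {"plan": [[0, 0, 0, 0, 0, 0, 1], [0, 0, 0, 0, 0, 0, 1], [0, 0, 0, 0, 0, 0, 1], [0, 0, 0, 0, 0, 0, 1]]}}

```text
t: 3.65
tcp_pos: [0.5862, 0.0004, 0.0596]
tool_rot: [0.298, 0.954, 0.0, -0.0]
force: [-0.5, -0.1, -3.9]
finger_gap: 0.664
gripper_force: 43.4
```

>>> {"name": "apply_moves", "arguments": {"plan": [[0, 0, -0.01, 0, 0, 0, 1], [0, 0, -0.02, 0, 0, 0, 1], [0, 0, -0.035, 0, 0, 0, 1], [0, 0, -0.045, 0, 0, 0, 1], [0, 0, -0.04, 0, 0, 0, 1], [0, 0, -0.02, 0, 0, 0, 1], [0, 0, 0, 0, 0, 0, 1], [0, 0, 0, 0, 0, 0, 1]]}}

```text
t: 4.65
tcp_pos: [0.5851, 0.0006, 0.2287]
tool_rot: [0.298, 0.954, -0.0, -0.001]
force: [0.3, -0.8, -5.3]
finger_gap: 0.668
gripper_force: 44.2
```

Run:
```python
from h import *
p,R=state();cv2.imwrite("pics/s1.png",snapshot("side")[:,:,::-1]);rows(p,R,[.639,-.235,.2],55,6)
```

```text
t 4.8 tcp [5.852e-01 5.000e-04 2.281e-01] yawy 55.3 tilt 0.19 F [ 0.22 -0.34 -4.42] gap 0.668 g 44.2 q6 -1.15
[-0.03, -0.027, 0.005, -0.0, -0.001, 0.001]
[-0.03, -0.027, 0.005, -0.0, -0.001, 0.001]
[-0.03, -0.027, 0.005, -0.0, -0.001, 0.001]
[-0.03, -0.027, 0.004, -0.0, -0.001, 0.001]
[-0.029, -0.027, 0.005, -0.0, -0.001, 0.001]
[-0.03, -0.027, 0.004, -0.0, -0.001, 0.001]
end [ 0.6394 -0.2347  0.2002]
```

View pics/s1.png

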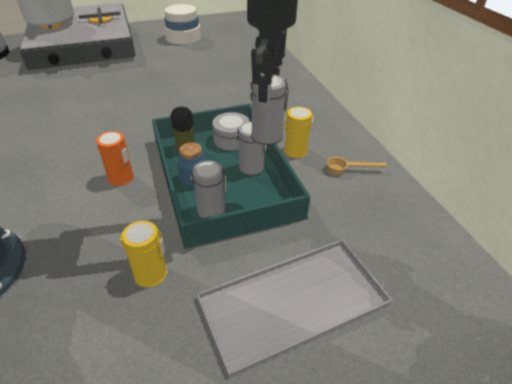

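Tin 2 hangs upright in the gripper at about (268,110), clear of the bin. The reading is about 4.6 N, so it is probably the full one. It goes to the far tray slot for now, and I'll heft the others.

>>> {"name": "apply_moves", "arguments": {"plan": [[-0.03, -0.027, 0, 0, 0, 0, 1], [-0.03, -0.027, 0, 0, 0, 0, 1], [-0.03, -0.027, 0, 0, 0, 0, 1], [-0.03, -0.027, 0, 0, 0, 0, 1], [-0.03, -0.027, 0.02, 0, 0, 0, 1], [-0.02, -0.018, 0.03, 0, 0, 0, 1], [-0.01, -0.009, 0.03, 0, 0, 0, 1], [0, 0, 0.03, 0, 0, 0, 1]]}}

```text
t: 5.85
tcp_pos: [0.6418, -0.2369, 0.1173]
tool_rot: [0.299, 0.954, -0.0, -0.0]
force: [0.1, -0.1, -4.8]
finger_gap: 0.665
gripper_force: 44.3
```

Run:
```python
from h import *
p,R=state();rows(p,R,[.639,-.235,.07],55,2)
```

```text
t 6.0 tcp [ 0.6399 -0.2343  0.1165] yawy 55.3 tilt 0.41 F [-0.68  0.4  -5.38] gap 0.665 g 44.4 q6 -1.48
[-0.0, -0.001, 0.023, -0.0, -0.004, 0.002]
[0.0, -0.0, 0.024, -0.0, -0.004, 0.002]
end [ 0.6391 -0.235   0.0695]
```

>>> {"name": "apply_moves", "arguments": {"plan": [[0, 0, 0.02, 0, 0, 0, 1], [0, 0, 0.016, 0, 0, 0, 1], [0, 0, 0.01, 0, 0, 0, 1], [0, 0, 0.006, 0, 0, 0, 1], [0, 0, 0.004, 0, 0, 0, 1], [0, 0, 0.003, 0, 0, 0, 1], [0, 0, 0.002, 0, 0, 0, 1], [0, 0, 0.001, 0, 0, 0, 1]]}}

```text
t: 7.0
tcp_pos: [0.6421, -0.2354, 0.0577]
tool_rot: [0.298, 0.954, -0.0, 0.0]
force: [-0.2, 0.1, -4.3]
finger_gap: 0.667
gripper_force: 44.6
```

>>> {"name": "apply_moves", "arguments": {"plan": [[0, 0, 0, 0, 0, 0, 1]]}}

```text
t: 7.12
tcp_pos: [0.642, -0.2353, 0.0577]
tool_rot: [0.298, 0.954, -0.0, 0.0]
force: [-0.9, -0.1, -4.2]
finger_gap: 0.669
gripper_force: 44.6
```

>>> {"name": "apply_moves", "arguments": {"plan": [[0, 0, 0.001, 0, 0, 0, 1], [0, 0, 0.001, 0, 0, 0, 1], [0, 0, 0.001, 0, 0, 0, 1], [0, 0, 0, 0, 0, 0, 1]]}}

```text
t: 7.62
tcp_pos: [0.642, -0.2353, 0.0546]
tool_rot: [0.298, 0.954, -0.0, 0.0]
force: [0.5, 0.2, -4.8]
finger_gap: 0.664
gripper_force: 44.7
```

>>> {"name": "apply_moves", "arguments": {"plan": [[0, 0, 0.001, 0, 0, 0, 1], [0, 0, 0, 0, 0, 0, 1]]}}

```text
t: 7.88
tcp_pos: [0.6423, -0.2356, 0.0546]
tool_rot: [0.298, 0.954, -0.0, 0.001]
force: [-2.2, 0.4, 1.8]
finger_gap: 0.667
gripper_force: 45.2
```

>>> {"name": "apply_moves", "arguments": {"plan": [[0, 0, 0.001, 0, 0, 0, 1], [0, 0, 0, 0, 0, 0, 1]]}}

```text
t: 8.12
tcp_pos: [0.6425, -0.2357, 0.0545]
tool_rot: [0.298, 0.954, -0.0, 0.001]
force: [-2.3, -0.3, 7.7]
finger_gap: 0.671
gripper_force: 45.8
```

>>> {"name": "apply_moves", "arguments": {"plan": [[0, 0, -0.001, 0, 0, 0, 0.5], [0, 0, 0, 0, 0, 0, -0.6], [0, 0, 0, 0, 0, 0, -0.7], [0, 0, -0.02, 0, 0, 0, -0.7], [0, 0, -0.04, 0, 0, 0, -0.7], [0, 0, -0.05, 0, 0, 0, -0.7], [0, 0, -0.03, 0, 0, 0, -0.7], [0, 0, 0, 0, 0, 0, -0.7]]}}

```text
t: 9.12
tcp_pos: [0.6444, -0.2365, 0.1987]
tool_rot: [0.298, 0.954, -0.001, 0.005]
force: [-0.1, -0.4, -1.2]
finger_gap: 0.85
gripper_force: 0.0
```

Run:
```python
from h import *
p,R=state();cv2.imwrite("pics/s2.png",snapshot("side")[:,:,::-1]);rows(p,R,[.4675,.0073,.195],55,6)
```

```text
t 9.28 tcp [ 0.6412 -0.2348  0.1928] yawy 55.3 tilt 0.11 F [ 0.    0.19 -0.24] gap 0.849 g 0.0 q6 -1.48
[0.047, 0.017, -0.0, -0.0, -0.0, 0.001]
[0.047, 0.017, -0.0, -0.0, -0.0, 0.001]
[0.047, 0.016, -0.0, -0.0, -0.0, 0.001]
[0.047, 0.017, -0.001, -0.0, -0.0, 0.001]
[0.046, 0.016, -0.0, -0.0, -0.0, 0.001]
[0.047, 0.016, -0.001, -0.0, -0.0, 0.001]
end [0.4672 0.007  0.1953]
```

View pics/s2.png

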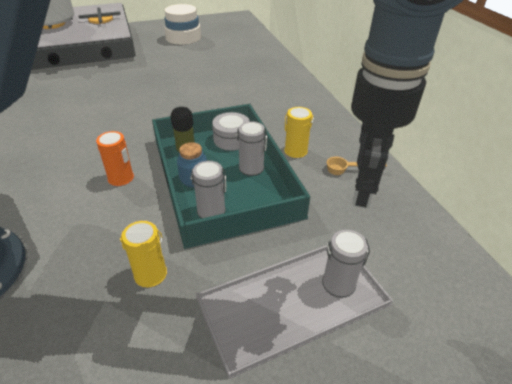

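The tin stands upright on the tray at (343,265), clear of the rim, and the gripper is free. Next is the near tin.

>>> {"name": "apply_moves", "arguments": {"plan": [[0.047, 0.017, 0, 0, 0, 0, -0.7], [0.047, 0.017, 0, 0, 0, 0, -0.7], [0.047, 0.016, 0, 0, 0, 0, -0.7], [0.047, 0.017, 0, 0, 0, 0, -0.7], [0.046, 0.016, 0, 0, 0, 0, -0.7], [0.047, 0.016, 0, 0, 0, 0, -0.7], [0, 0, 0, 0, 0, 0, -0.7], [0, 0, 0, 0, 0, 0, -0.7]]}}

```text
t: 10.32
tcp_pos: [0.4677, 0.0059, 0.1932]
tool_rot: [0.298, 0.955, -0.0, -0.0]
force: [0.8, -0.8, -0.2]
finger_gap: 0.849
gripper_force: 0.0
```

Run:
```python
from h import *
p,R=state();rows(p,R,[.4675,.0073,.12],55,2)
```

```text
t 10.47 tcp [0.4683 0.0052 0.1933] yawy 55.2 tilt 0.02 F [-0.08 -0.02 -0.41] gap 0.85 g 0.0 q6 -1.19
[0.001, 0.001, 0.037, -0.0, 0.0, 0.002]
[0.001, 0.0, 0.036, -0.0, 0.0, 0.002]
end [0.4673 0.0071 0.1203]
```

Descend 0.133 and grip.

>>> {"name": "apply_moves", "arguments": {"plan": [[0.001, 0.001, 0.03, 0, 0, 0, -0.7], [0, 0, 0.03, 0, 0, 0, -0.7], [0, 0, 0.03, 0, 0, 0, -0.7], [0, 0, 0.023, 0, 0, 0, -0.7], [0, 0, 0.013, 0, 0, 0, -0.7], [0, 0, 0.007, 0, 0, 0, -0.7], [0, 0, 0, 0, 0, 0, 0], [0, 0, 0, 0, 0, 0, 1]]}}

```text
t: 11.48
tcp_pos: [0.4675, 0.0074, 0.0611]
tool_rot: [0.298, 0.954, 0.0, 0.001]
force: [-0.2, -1.5, -2.6]
finger_gap: 0.667
gripper_force: 42.9
```

>>> {"name": "apply_moves", "arguments": {"plan": [[0, 0, 0, 0, 0, 0, 1], [0, 0, -0.01, 0, 0, 0, 1], [0, 0, -0.02, 0, 0, 0, 1], [0, 0, -0.035, 0, 0, 0, 1], [0, 0, -0.045, 0, 0, 0, 1], [0, 0, -0.03, 0, 0, 0, 1], [0, 0, -0.02, 0, 0, 0, 1], [0, 0, 0, 0, 0, 0, 1]]}}

```text
t: 12.48
tcp_pos: [0.468, 0.0074, 0.2226]
tool_rot: [0.298, 0.954, 0.0, 0.002]
force: [-0.2, -0.0, -2.7]
finger_gap: 0.663
gripper_force: 43.6
```

Run:
```python
from h import *
p,R=state();rows(p,R,[.46,-.251,.2],55,6)
```

```text
t 12.62 tcp [0.466  0.0077 0.2199] yawy 55.3 tilt 0.11 F [-0.45 -0.11 -2.75] gap 0.668 g 43.6 q6 -1.19
[-0.024, -0.036, 0.003, -0.0, -0.0, 0.001]
[-0.024, -0.036, 0.003, -0.0, -0.0, 0.001]
[-0.024, -0.036, 0.003, -0.0, -0.0, 0.001]
[-0.024, -0.036, 0.004, -0.0, -0.0, 0.001]
[-0.023, -0.036, 0.003, -0.0, -0.0, 0.001]
[-0.024, -0.036, 0.004, -0.0, -0.0, 0.001]
end [ 0.4599 -0.2512  0.1998]
```

Hefts at 2.75 N, so it is light. Near slot.

>>> {"name": "apply_moves", "arguments": {"plan": [[-0.028, -0.043, 0, 0, 0, 0, 1], [-0.028, -0.043, 0, 0, 0, 0, 1], [-0.027, -0.043, 0, 0, 0, 0, 1], [-0.027, -0.043, 0, 0, 0, 0, 1], [-0.022, -0.03, 0.02, 0, 0, 0, 1], [-0.011, -0.014, 0.03, 0, 0, 0, 1], [0, 0, 0.03, 0, 0, 0, 1], [0, 0, 0.02, 0, 0, 0, 1]]}}

```text
t: 13.62
tcp_pos: [0.46, -0.2508, 0.1176]
tool_rot: [0.299, 0.954, 0.001, -0.002]
force: [0.1, 0.4, -2.7]
finger_gap: 0.664
gripper_force: 43.9
```

>>> {"name": "apply_moves", "arguments": {"plan": [[0, 0, 0.02, 0, 0, 0, 1], [0, 0, 0.016, 0, 0, 0, 1], [0, 0, 0.01, 0, 0, 0, 1], [0, 0, 0.006, 0, 0, 0, 1], [0, 0, 0.004, 0, 0, 0, 1], [0, 0, 0.002, 0, 0, 0, 1], [0, 0, 0.001, 0, 0, 0, 1], [0, 0, 0, 0, 0, 0, 1]]}}

```text
t: 14.62
tcp_pos: [0.4618, -0.2516, 0.0619]
tool_rot: [0.298, 0.954, -0.0, 0.0]
force: [0.1, -0.2, -1.8]
finger_gap: 0.666
gripper_force: 43.9
```

>>> {"name": "apply_moves", "arguments": {"plan": [[0, 0, 0.002, 0, 0, 0, 1], [0, 0, 0.002, 0, 0, 0, 1], [0, 0, 0.001, 0, 0, 0, 1], [0, 0, 0.001, 0, 0, 0, 1], [0, 0, 0, 0, 0, 0, 1]]}}

```text
t: 15.25
tcp_pos: [0.4617, -0.2515, 0.0558]
tool_rot: [0.298, 0.954, -0.0, 0.0]
force: [-0.8, 0.5, -0.3]
finger_gap: 0.662
gripper_force: 44.2
```

>>> {"name": "apply_moves", "arguments": {"plan": [[0, 0, 0.001, 0, 0, 0, 1], [0, 0, 0, 0, 0, 0, 1]]}}

```text
t: 15.5
tcp_pos: [0.4619, -0.2516, 0.0557]
tool_rot: [0.298, 0.954, -0.0, 0.0]
force: [-1.1, 0.6, 6.6]
finger_gap: 0.666
gripper_force: 45.0
```

>>> {"name": "apply_moves", "arguments": {"plan": [[0, 0, -0.001, 0, 0, 0, 0.5], [0, 0, 0, 0, 0, 0, -0.6], [0, 0, 0, 0, 0, 0, -0.7], [0, 0, -0.02, 0, 0, 0, -0.7], [0, 0, -0.04, 0, 0, 0, -0.7], [0, 0, -0.05, 0, 0, 0, -0.7], [0, 0, -0.03, 0, 0, 0, -0.7], [0, 0, 0, 0, 0, 0, -0.7]]}}

```text
t: 16.5
tcp_pos: [0.4632, -0.2527, 0.1981]
tool_rot: [0.298, 0.954, -0.001, 0.003]
force: [-0.1, 0.1, 0.2]
finger_gap: 0.85
gripper_force: 0.0
```

Run:
```python
from h import *
p,R=state();rows(p,R,[.5936,.1184,.196],55,8)
```

```text
t 16.65 tcp [ 0.4608 -0.2508  0.1944] yawy 55.3 tilt 0.15 F [-0.24 -0.19  0.06] gap 0.85 g 0.0 q6 -1.68
[0.013, 0.047, -0.0, 0.0, -0.0, 0.001]
[0.013, 0.047, -0.0, 0.0, -0.0, 0.001]
[0.013, 0.047, -0.0, 0.0, -0.0, 0.001]
[0.013, 0.048, -0.0, 0.0, -0.0, 0.001]
[0.013, 0.047, -0.0, 0.0, -0.0, 0.001]
[0.012, 0.048, -0.0, 0.0, -0.0, 0.001]
[0.013, 0.047, -0.001, 0.0, -0.0, 0.001]
[0.012, 0.048, -0.0, 0.0, -0.0, 0.001]
end [0.5941 0.1183 0.1958]
```

>>> {"name": "apply_moves", "arguments": {"plan": [[0.013, 0.047, 0, 0, 0, 0, -0.7], [0.013, 0.047, 0, 0, 0, 0, -0.7], [0.013, 0.047, 0, 0, 0, 0, -0.7], [0.013, 0.048, 0, 0, 0, 0, -0.7], [0.013, 0.047, 0, 0, 0, 0, -0.7], [0.012, 0.048, 0, 0, 0, 0, -0.7], [0.013, 0.047, 0, 0, 0, 0, -0.7], [0.012, 0.048, 0, 0, 0, 0, -0.7]]}}

```text
t: 17.65
tcp_pos: [0.5927, 0.1196, 0.1933]
tool_rot: [0.298, 0.954, -0.001, -0.002]
force: [0.4, -0.3, 0.9]
finger_gap: 0.85
gripper_force: 0.0
```

>>> {"name": "apply_moves", "arguments": {"plan": [[0, 0, 0, 0, 0, 0, -0.7], [0, 0, 0, 0, 0, 0, -0.7]]}}

```text
t: 17.9
tcp_pos: [0.5923, 0.1178, 0.1938]
tool_rot: [0.298, 0.955, -0.001, -0.002]
force: [0.1, -0.4, 0.0]
finger_gap: 0.853
gripper_force: 0.0
```

Run:
```python
from h import *
p,R=state();rows(p,R,[.5936,.1184,.12],55,2)
```

```text
t 18.05 tcp [0.5929 0.1168 0.195 ] yawy 55.2 tilt 0.1 F [-0.22 -0.36 -0.  ] gap 0.847 g 0.0 q6 -0.95
[0.0, 0.001, 0.037, -0.001, -0.001, 0.002]
[0.0, 0.001, 0.038, -0.001, -0.001, 0.002]
end [0.594  0.1184 0.12  ]
```

>>> {"name": "apply_moves", "arguments": {"plan": [[0, 0.001, 0.03, 0, 0, 0, -0.7], [0, 0, 0.03, 0, 0, 0, -0.7], [0, 0, 0.03, 0, 0, 0, -0.7], [0, 0, 0.024, 0, 0, 0, -0.7], [0, 0, 0.013, 0, 0, 0, -0.7], [0, 0, 0.007, 0, 0, 0, -0.7], [0, 0, 0, 0, 0, 0, 0], [0, 0, 0, 0, 0, 0, 1]]}}

```text
t: 19.05
tcp_pos: [0.5947, 0.1189, 0.0623]
tool_rot: [0.298, 0.954, 0.0, 0.001]
force: [0.2, -0.1, -1.8]
finger_gap: 0.669
gripper_force: 42.8
```

>>> {"name": "apply_moves", "arguments": {"plan": [[0, 0, 0, 0, 0, 0, 1], [0, 0, -0.01, 0, 0, 0, 1], [0, 0, -0.02, 0, 0, 0, 1], [0, 0, -0.035, 0, 0, 0, 1], [0, 0, -0.045, 0, 0, 0, 1], [0, 0, -0.035, 0, 0, 0, 1], [0, 0, -0.025, 0, 0, 0, 1], [0, 0, 0, 0, 0, 0, 1]]}}

```text
t: 20.05
tcp_pos: [0.5957, 0.1191, 0.2346]
tool_rot: [0.298, 0.955, 0.001, 0.003]
force: [-0.2, 0.4, -1.7]
finger_gap: 0.666
gripper_force: 43.2
```

Run:
```python
from h import *
p,R=state();rows(p,R,[.55,-.243,.225],55,8)
```

```text
t 20.2 tcp [0.593  0.119  0.2304] yawy 55.3 tilt 0.15 F [-0.13  0.27 -1.98] gap 0.668 g 43.2 q6 -0.95
[-0.021, -0.04, 0.001, -0.0, -0.0, 0.001]
[-0.021, -0.04, 0.001, -0.0, -0.0, 0.001]
[-0.022, -0.04, 0.001, -0.0, -0.0, 0.001]
[-0.021, -0.04, 0.001, -0.0, -0.0, 0.001]
[-0.022, -0.04, 0.0, -0.0, -0.0, 0.001]
[-0.022, -0.041, 0.001, -0.0, -0.0, 0.001]
[-0.021, -0.04, 0.0, -0.0, -0.0, 0.001]
[-0.022, -0.04, 0.001, -0.0, -0.0, 0.001]
end [ 0.5503 -0.2427  0.2246]
```

Hefts at 2.0 N, also light, so tin 2 (4.6 N) is the full one. This one goes in the middle slot.

>>> {"name": "apply_moves", "arguments": {"plan": [[-0.021, -0.04, 0, 0, 0, 0, 1], [-0.021, -0.04, 0, 0, 0, 0, 1], [-0.022, -0.04, 0, 0, 0, 0, 1], [-0.021, -0.04, 0, 0, 0, 0, 1], [-0.022, -0.04, 0, 0, 0, 0, 1], [-0.022, -0.041, 0, 0, 0, 0, 1], [-0.021, -0.04, 0, 0, 0, 0, 1], [-0.022, -0.04, 0, 0, 0, 0, 1]]}}

```text
t: 21.2
tcp_pos: [0.5515, -0.2437, 0.2296]
tool_rot: [0.298, 0.954, 0.001, -0.002]
force: [-0.0, 0.2, -0.9]
finger_gap: 0.667
gripper_force: 43.4
```

>>> {"name": "apply_moves", "arguments": {"plan": [[0, 0, 0, 0, 0, 0, 1], [0, 0, 0.02, 0, 0, 0, 1], [0, 0, 0.035, 0, 0, 0, 1], [0, 0, 0.035, 0, 0, 0, 1], [0, 0, 0.03, 0, 0, 0, 1], [0, 0, 0.02, 0, 0, 0, 1], [0, 0, 0.01, 0, 0, 0, 1], [0, 0, 0.005, 0, 0, 0, 1]]}}

```text
t: 22.2
tcp_pos: [0.5525, -0.2421, 0.0758]
tool_rot: [0.298, 0.955, 0.0, -0.001]
force: [-0.3, -0.4, -2.0]
finger_gap: 0.665
gripper_force: 43.5
```

Run:
```python
from h import *
p,R=state()
```

```text
t 22.35 tcp [ 0.5531 -0.2428  0.0769] yawy 55.3 tilt 0.04 F [ 0.    0.03 -2.26] gap 0.664 g 43.5 q6 -1.56
```

>>> {"name": "apply_moves", "arguments": {"plan": [[0, 0, 0.006, 0, 0, 0, 1], [0, 0, 0.005, 0, 0, 0, 1], [0, 0, 0.003, 0, 0, 0, 1], [0, 0, 0.002, 0, 0, 0, 1], [0, 0, 0.001, 0, 0, 0, 1], [0, 0, 0.001, 0, 0, 0, 1], [0, 0, 0, 0, 0, 0, 1]]}}

```text
t: 23.22
tcp_pos: [0.5528, -0.2428, 0.0586]
tool_rot: [0.298, 0.954, 0.0, -0.0]
force: [-0.2, -0.1, -2.9]
finger_gap: 0.664
gripper_force: 43.5
```

>>> {"name": "apply_moves", "arguments": {"plan": [[0, 0, 0.001, 0, 0, 0, 1], [0, 0, 0, 0, 0, 0, 1]]}}

```text
t: 23.48
tcp_pos: [0.5528, -0.2428, 0.0576]
tool_rot: [0.298, 0.954, 0.0, -0.0]
force: [0.3, 0.2, -1.2]
finger_gap: 0.663
gripper_force: 43.5
```

>>> {"name": "apply_moves", "arguments": {"plan": [[0, 0, 0.001, 0, 0, 0, 1], [0, 0, 0, 0, 0, 0, 1]]}}

```text
t: 23.72
tcp_pos: [0.553, -0.243, 0.057]
tool_rot: [0.298, 0.954, -0.0, 0.0]
force: [0.1, 0.3, 1.4]
finger_gap: 0.668
gripper_force: 43.8
```

>>> {"name": "apply_moves", "arguments": {"plan": [[0, 0, 0.001, 0, 0, 0, 1], [0, 0, 0, 0, 0, 0, 1]]}}

```text
t: 23.98
tcp_pos: [0.5531, -0.2431, 0.0569]
tool_rot: [0.298, 0.954, -0.0, 0.001]
force: [-2.0, 0.3, 6.2]
finger_gap: 0.667
gripper_force: 44.5
```

>>> {"name": "apply_moves", "arguments": {"plan": [[0, 0, -0.001, 0, 0, 0, 0.5], [0, 0, 0, 0, 0, 0, -0.6], [0, 0, 0, 0, 0, 0, -0.7], [0, 0, -0.02, 0, 0, 0, -0.7], [0, 0, -0.04, 0, 0, 0, -0.7], [0, 0, -0.05, 0, 0, 0, -0.7], [0, 0, -0.03, 0, 0, 0, -0.7], [0, 0, 0, 0, 0, 0, -0.7]]}}

```text
t: 24.98
tcp_pos: [0.5545, -0.244, 0.1994]
tool_rot: [0.298, 0.954, -0.001, 0.003]
force: [-0.2, 0.4, -0.4]
finger_gap: 0.848
gripper_force: 0.0
```

Run:
```python
from h import *
p,R=state();cv2.imwrite("pics/s3.png",snapshot("side")[:,:,::-1]);rows(p,R,[.642,-.2353,.195],55,3)
```

```text
t 25.12 tcp [ 0.5519 -0.2422  0.1952] yawy 55.3 tilt 0.16 F [-0.19  0.03 -0.32] gap 0.85 g 0.0 q6 -1.56
[-0.023, 0.019, 0.0, -0.0, -0.001, 0.002]
[-0.024, 0.019, 0.0, -0.0, -0.001, 0.002]
[-0.023, 0.019, 0.0, -0.0, -0.001, 0.002]
end [ 0.6419 -0.2354  0.1951]
```

View pics/s3.png

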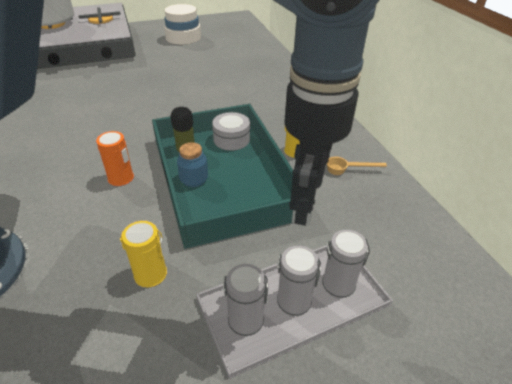

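All three tins stand upright on the tray: near (246,298), middle (298,280), far (345,262), and the bystanders haven't moved. Now I'll lift the full one at the far end.

>>> {"name": "apply_moves", "arguments": {"plan": [[-0.023, 0.019, 0, 0, 0, 0, -0.7], [-0.024, 0.019, 0, 0, 0, 0, -0.7], [-0.023, 0.019, 0, 0, 0, 0, -0.7], [0, 0, 0, 0, 0, 0, -0.7], [0, 0, 0, 0, 0, 0, -0.7]]}}

```text
t: 25.8
tcp_pos: [0.6413, -0.2354, 0.1949]
tool_rot: [0.298, 0.954, 0.0, -0.002]
force: [-0.6, 0.2, 0.1]
finger_gap: 0.846
gripper_force: 0.0
```

Run:
```python
from h import *
p,R=state();rows(p,R,[.642,-.2353,.12],55,2)
```

```text
t 25.95 tcp [ 0.6416 -0.2359  0.1962] yawy 55.3 tilt 0.09 F [0.01 0.34 0.08] gap 0.85 g 0.0 q6 -1.48
[-0.0, 0.0, 0.038, -0.0, -0.001, 0.002]
[-0.0, 0.001, 0.038, -0.0, -0.001, 0.002]
end [ 0.6421 -0.235   0.1202]
```

>>> {"name": "apply_moves", "arguments": {"plan": [[0, 0, 0.03, 0, 0, 0, -0.7], [0, 0, 0.03, 0, 0, 0, -0.7], [0, 0, 0.03, 0, 0, 0, -0.7], [0, 0, 0.026, 0, 0, 0, -0.7], [0, 0, 0.016, 0, 0, 0, -0.7], [0, 0, 0.008, 0, 0, 0, -0.7], [0, 0, 0, 0, 0, 0, 0], [0, 0, 0, 0, 0, 0, 1]]}}

```text
t: 26.95
tcp_pos: [0.6429, -0.2359, 0.057]
tool_rot: [0.298, 0.954, -0.0, 0.0]
force: [1.2, 0.5, -4.5]
finger_gap: 0.664
gripper_force: 43.3
```

>>> {"name": "apply_moves", "arguments": {"plan": [[0, 0, 0, 0, 0, 0, 1], [0, 0, -0.01, 0, 0, 0, 1], [0, 0, -0.02, 0, 0, 0, 1], [0, 0, -0.035, 0, 0, 0, 1], [0, 0, -0.045, 0, 0, 0, 1], [0, 0, -0.045, 0, 0, 0, 1], [0, 0, -0.03, 0, 0, 0, 1], [0, 0, -0.015, 0, 0, 0, 1]]}}

```text
t: 27.95
tcp_pos: [0.6437, -0.2363, 0.2606]
tool_rot: [0.298, 0.954, -0.001, 0.003]
force: [-0.7, -0.1, -4.5]
finger_gap: 0.664
gripper_force: 44.0
```

>>> {"name": "apply_moves", "arguments": {"plan": [[0, 0, 0, 0, 0, 0, 1], [0, 0, 0, 0, 0, 0, 1], [0, 0, 0, 0, 0, 0, 1], [0, 0, 0, 0, 0, 0, 1], [0, 0, 0, 0, 0, 0, 1], [0, 0, 0, 0, 0, 0, 1]]}}

```text
t: 28.7
tcp_pos: [0.6428, -0.2359, 0.2564]
tool_rot: [0.298, 0.954, 0.0, -0.0]
force: [-0.2, -0.1, -4.2]
finger_gap: 0.663
gripper_force: 44.0
```

Run:
```python
from h import *
p,R=state();cv2.imwrite("pics/s4.png",snapshot("side")[:,:,::-1])
```

```text
t 28.85 tcp [ 0.6428 -0.2359  0.2566] yawy 55.3 tilt 0.0 F [-0.11  0.21 -3.87] gap 0.665 g 44.0 q6 -1.48
```

View pics/s4.png

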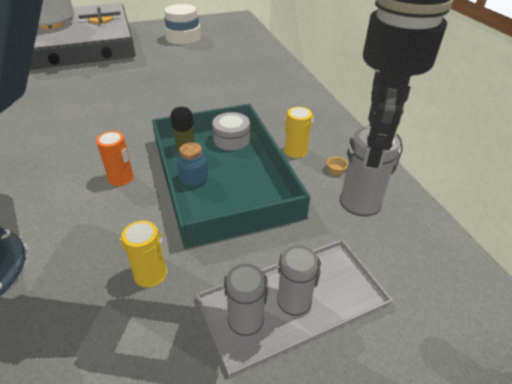

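The full tin hangs upright and still at (370,175), with its underside about 0.20 m up. The light tins stand on the tray at (246,298) and (298,280), and the arm is still. Handing in.

```bash
python3 -c "
from station import *
print(sign_off())"
```

```text
the job is handed in; nothing more can be done
None
```

I handed the job in at about 29 s of the 72 s allowed, but sign-off returned no verdict. The full tin (about 4.5 N) is held upright and still, about 20 cm up; the two light ones (about 2.7 N and 2.0 N) stand upright on the tray, and the bystanders look unmoved in the last picture.

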